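Close and lock the dental articulator

ROBOT

A 7-joint arm with a two-finger parallel gripper is mounted at the origin on the work surface. World frame = base frame: x ahead of the robot, y to its left, z up, the work surface at z = 0. Lengths are in mm, angles in rad, forces in N, time in s.
With the tool pointing down it reaches from about 425 to 925 mm from the base axis. Payload 6.8 kg.
Tool frame: the origin (TCP) lies between the finger pads; the fingertips stand 22 mm ahead of it and the grasp point (between the pads) lies 3 mm ahead of it; z points along the fingers, y is the direction in which the jaws open and shut (so a half turn about z gives the same grasp; the last joint's range is limited). The gripper opens to 85 mm and grips with 20 to 120 N. Pads are 22 mm wide; open, the fingers measure 114 mm over their backs; the gripper's body (76 mm by 85 mm) begins 54 mm behind the grasp point. The pads swing forward as they close: fully open they stand 13 mm farther back than shut.
Start: joints at [-1.273, 0.477, 0.022, 1.555, -0.011, 1.109, -0.083], TCP at [266.457, 620.199, 253.308] pointing down, gripper open.
Joint ranges: [-2.96, 2.96], [-0.34, 2.1], [-1.41, 1.46], [0.24, 2.44], [-1.37, 4.51], [0.17, 1.92], [-2.96, 2.96]. Speed limits (rad/s): [2.39, 2.39, 3.14, 3.14, 3.14, 3.14, 3.14].

INTERFACE

Orientations are given as a rotation vector (axis times angle).
In Python, from workcell import bot gives the robot as it stands. The module is installed in compiled form; this text tells all that it offers.
- The arm moves only by the tool servo_tool, never from a script. Its argument "motion" is a list that holds one entry, the list of rows, each a list of 7 numbers: the turn, a rotation vector about the tool's x, y, z normalised to -1 to 1, where 1 is 4 degrees, then the shift along the tool's x, y, z normalised to -1 to 1, where 1 is 0.02 m, then the gripper's target within -1 to 1 (fully open at 1, half-way at 0, shut at -1). In form: [[[rx, ry, rz, tx, ty, tz, claw], ...]]. A call has exactly 8 rows; each row shifts and turns the pose as measured when the row begins, along the tool's axes as they then stand; what a row does not reach is not made up. A row lasts 1/10 s, in which the tool goes at most 50 mm and 8.59 degrees, less where a joint would pass 70% of its speed; a pose out of reach is approached as far as the arm can. A call with a number of a shift or a turn outside -1 to 1 is refused whole. A call with a gripper value outside its range is refused whole. The fingers move at their own pace and stop on an object; "squeeze" is the grip in N (left out, the last holds). Time passes only in rows, so rows that do not move let the fingers close, or fill a call up. It gives the time, the measured TCP pose, the force and the opening at its end, in the units of the state.
- bot.observe(): the state, without advancing time (a new reading comes with each control period).
- bot.read_camera(name): name is "scene" or "top"; returns the picture (400x640x3 uint8, blue, green, red); there is no depth.
- bot.calibration(name): a dict with "intrinsics" (3x3 intrinsics, pixels), "rvec" (rotation vector, rad) and "tvec" (3), from world to camera coordinates, as OpenCV has them. Camera axes: x right, y down, z forward; pixel columns grow to the right and rows downward; lengths in mm; the calibration is good to about 2 mm. A picture is of the moment at which its call begins. calibration takes no time and is no camera call.
- bot.job_done(): hands the job in, once; it reports no verdict.
Trained networks look in the newest picture that a camera, given by its name, has taken for a name from the list of things; names that differ only in an ending like _2 or _b are one class to them, and where a whole thing is asked for, a point or a joint stands for the part that bears it (a point fixed in the world has none). Each returns a list of dicts, best first, with "p" (0 to 1); they miss things now and then, are a little off and sometimes report something else, mostly with a low value. They report only what shows in the picture. A call takes as long as a camera call. They do not tell look-alikes from the thing itself.
- bot.trace(camera, thing): "pixels" (400x640 bool, what is visible of it) and "pixel" ([column, row] in pixels, amid what is visible of it).
- bot.tip_of(camera, thing): "pixel" ([column, row] in pixels: a listed point, or the origin of a listed thing).
The state is a dict: "time": time; "joint_positions": joint angles; "joint_vel": joint speeds; "tau": joint torques, N m; "ee_pos": TCP position; "eef_rot": TCP orientation; "force": force on the tool from outside, world axes, zero at the start; "ft_torque": the same for the moment, N m; "gripper_width": opening from 0.0 (shut) to 1.0 (fully open).
Only numpy, scipy, OpenCV 4.12 (cv2) and the standard library are available. Lean on these libraries where they do the work, as an engineer would, in place of code of your own. Each camera call takes 0.05 s, during which the arm holds its last target. There are 200 camera calls.

TASK

The dental articulator on the bench stands open, with its upper arm thrown back. Without gripping anything, push the upper arm over to the front and press it gently down, not flinging or slamming it, until it is fully closed with its incisal pin down on the little table; then push the lock lever beside the hinge over to the front until it lies fully home. Do not lift, tilt or drag the articulator, leave the cup, the bottle and the spare cast alone, and finish clear of everything.

Things in the scene. Friction and masses are not known exactly. Their poses are not given: they have to be found in the camera images.
- articulator: Dental articulator: metal jaw simulator with two stone casts, about 1.9 kg, loose on four rubber feet; stands firm while arm or lever yield, but a hard shove tips or slides it. Origin on the bench under its middle; -x front, +x hinge side, y left, z up. Base 153 (x -83 to 70) by 136 mm. Hinge heads on posts: x 55, |y| 46 to 66, 24 mm in diameter, centred 105 mm up. Lower cast 66 mm high
- upper (a joint): angle of the upper arm, rad: 0 = closed (arm level, pin on its table), pi/2 = straight up, 1.6 to 1.9 = thrown back as at the start (stop 1.95). It turns about the articulator's y through hinge. The hinge is snug: the arm stays at any angle where it is left; turning it takes about 0.35 N m, 3 to 4 N near the nose
- hinge (a point): middle of the upper arm's hinge axis, 105 mm above the bench, at x = 55 mm in the articulator's frame; its axes are the articulator's
- nose (a point): free end of the upper arm, middle of the end edge of its flat top face. The arm is a bar 36 mm wide, 10 mm thick, 130 mm long from the hinge axis; the top face lies 13 mm outside the axis (118 mm above the bench when closed), is bare, and becomes the rear face when thrown back. A cast hangs under it. A brass screw beside the nose reaches 32 mm to -y. Axes: x nose to hinge, z out of the top face
- pin_tip (a point): lower tip of the incisal pin, a 6 mm steel rod that sticks 82 mm out of the underside of the upper arm, 118 mm from the hinge axis; when closed it stands on the small round incisal table at the front of the base, about 26 mm above the bench. With the arm thrown back it points to the front
- lock (a joint): angle of the lock lever, rad: 0 = leaning 0.18 rad back from upright, 0.18 = upright, 1.75 = fully home (stop), level and pointing to the front; starts at 0 to 0.3. It turns about the upper arm's hinge line and stays where it is left; turning it takes 0.05 N m, about 1.2 N at the knob
- lock_knob (a point): centre of the black ball knob, 17 mm in diameter, on the end of the lock lever: a dark rod 8 mm thick outside the left (+y) hinge head. Knob 50 mm from the hinge axis, 85 mm to +y of the articulator's middle; the rod is cranked inwards to y = 78 mm near its hub (22 mm disc, y 72 to 80). When home the knob is 105 mm above the bench, 50 mm in front of the axis
- cup: white paper cup, bystander, 72 mm across, 85 mm tall, origin under its centre
- bottle: white plastic bottle, bystander, 54 mm across, 135 mm tall, origin under its centre
- spare_cast: spare stone dental cast lying teeth up, bystander, 62 by 60 mm, 28 mm tall, origin on its underside
There are look-alikes about, which are no part of the job. Of the things like the articulator, leave any that is green; of the rest the larger one is meant.

How it is judged (in metres and radians):
On the way, in this order (a step that is already met when the one before it is completed fails the run):
1. the upper arm is pushed over and closed, pin on its table (value of joint upper below 0.04 rad), for 0.2 s.
2. the lock lever is pushed over to the front, fully home (value of joint lock above 1.6 rad), for 0.2 s.
At the end, for the whole second after the job is handed in: The upper arm is closed within 0.04 rad, the lock lever is within 0.15 rad of fully home (joint above 1.6 rad), the articulator stands flat, at rest and within 30 mm of where it began, and cup, bottle and spare cast are within 20 mm of where they were (value of joint upper below 0.04 rad and value of joint lock above 1.6 rad and angle between articulator's own z axis and vertical below 0.03 rad and distance of articulator from where it was at the start of the episode below 0.03 m and linear speed of articulator below 0.02 m/s and distance of each of cup, bottle, spare_cast from where it was at the start of the episode below 0.02 m); the robot touches nothing.
It fails at once if the upper arm is flung or slammed (faster than 4 rad/s) (velocity of joint upper below -4 rad/s or velocity of joint upper above 4 rad/s).
It fails at once if the articulator is lifted or tilted (angle between articulator's own z axis and vertical above 0.1 rad or height (world z) of articulator above 0.008 m).
It fails at once if the articulator is dragged more than 30 mm (distance of articulator from where it was at the start of the episode above 0.03 m).
It fails at once if the cup, bottle or spare cast is moved by more than 20 mm (distance of any of cup, bottle, spare_cast from where it was at the start of the episode above 0.02 m).
It fails at once if the upper arm or the lock lever is gripped, squeezed or forced while it is being swung (over 30 N from the fingers; pushing takes about 4 N and 1 N; pressing home at the ends is not counted) (contact force between the fingers and articulator above 30 N and (value of joint upper above 0.12 rad or value of joint lock between 0.4 and 1.5 rad)).
It also fails if it takes over 53 s, if anything falls off the work surface, if the arm or the gripper's body presses on something with over 40 N, if the wrist force passes 120 N, or if a joint passes its speed limit or range.

## Working session

There is one attempt and no reset: what is moved stays moved. The work goes in short steps, Python scripts to look and compute and a tool call to move; the robot and the scene stay as the last step left them, time stands still between calls to the robot, and variables do not carry over. Pictures are saved under pics/ and viewed, about 8 in all and at most 12, crops included, and the job is handed in when it is done.

Besides the shell and the picture viewer there is one more tool, called after "Call:" in YAML: its name, and indented under it one key for each argument. servo_tool: Moves the arm, as the interface text tells. Its arguments: {"type":"object","properties":{"motion":{"type":"array"},"squeeze":{"type":"number"}},"required":["motion"]}

```bash
mkdir -p pics
python3 - <<'E'
from workcell import bot
import cv2
for n in("scene","top"):
    cv2.imwrite(f"pics/{n}0.png",bot.read_camera(n))
    c=bot.calibration(n); print(n,c)
    for t in("articulator","hinge","nose","pin_tip","lock_knob","cup","bottle","spare_cast"):
        print(t,[(round(d["p"],2),[round(float(v)) for v in d["pixel"]]) for d in bot.tip_of(n,t)])
print(bot.observe())
E
```

```text
scene {'intrinsics': array([[423.41507841,   0.        , 323.52930806],
       [  0.        , 423.41507841, 204.9339765 ],
       [  0.        ,   0.        ,   1.        ]]), 'rvec': array([ 2.31344507,  0.6658084 , -0.25848153]), 'tvec': array([-432.15862679,  -81.18723078, 1344.09752674])}
articulator [(0.96, [296, 144]), (0.9, [407, 224]), (0.72, [332, 253])]
hinge [(0.97, [281, 124]), (0.71, [355, 234]), (0.65, [401, 212])]
nose [(0.92, [314, 111]), (0.81, [371, 203]), (0.73, [423, 201])]
pin_tip [(0.73, [310, 138]), (0.67, [419, 213]), (0.62, [336, 193])]
lock_knob [(0.53, [362, 196]), (0.52, [418, 223]), (0.44, [284, 127]), (0.29, [334, 194])]
cup [(0.89, [351, 194]), (0.52, [352, 231])]
bottle [(0.81, [296, 312]), (0.35, [331, 252])]
spare_cast [(0.7, [355, 322])]
top {'intrinsics': array([[422.81474027,   0.        , 315.39666782],
       [  0.        , 422.81474027, 203.19918215],
       [  0.        ,   0.        ,   1.        ]]), 'rvec': array([ 2.19216383, -2.21606677,  0.02455126]), 'tvec': array([  44.9478055 ,  479.72136599, 1143.3664815 ])}
articulator [(0.98, [256,
[... 479 characters left out ...]
'joint_positions': array([-1.27312189,  0.47698385,  0.02237786,  1.55541172, -0.01148548,
        1.10931744, -0.08308312]), 'joint_vel': array([-3.06836782e-04,  7.91763960e-04,  6.36576056e-04,  3.48882318e-04,
        1.17249051e-03,  4.47408137e-05, -8.29830916e-04]), 'tau': array([-7.00837827e-04, -5.96306527e+01,  1.60600170e+00, -2.81543130e+01,
        1.25027768e-02,  1.61415373e-03,  1.41591033e-05]), 'ee_pos': array([266.43118333, 620.19844563, 253.31335681]), 'eef_rot': array([-6.32989633e-01, -3.07715224e+00, -1.45487041e-05]), 'force': array([ 0.57787122, -0.04861436,  0.21880351]), 'ft_torque': array([-0.00054248, -0.05756505, -0.01941157]), 'gripper_width': 1.00090852548963}
```

View pics/scene0.png

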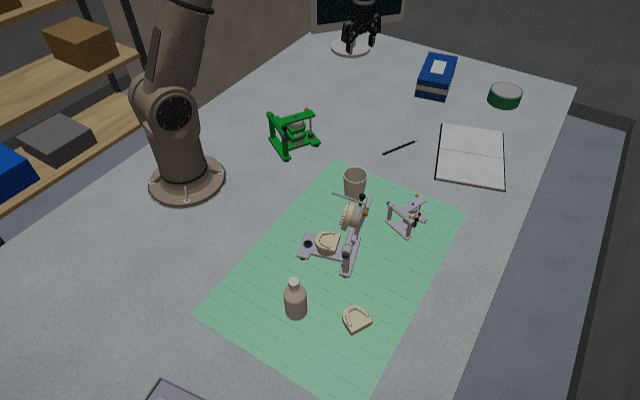

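View pics/top0.png

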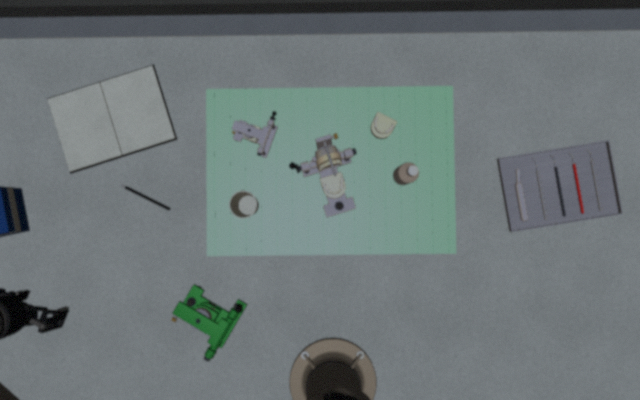

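Run:
```python
import cv2,numpy as np
a=cv2.imread("pics/scene0.png")[170:290,280:400]; b=cv2.imread("pics/top0.png")[120:230,270:380]
f=lambda i:cv2.resize(i,(400,400),interpolation=cv2.INTER_CUBIC)
cv2.imwrite("pics/c1.png",cv2.convertScaleAbs(np.hstack([f(a),f(b)]),alpha=1.3))
```

```text
(no output)
```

View pics/c1.png

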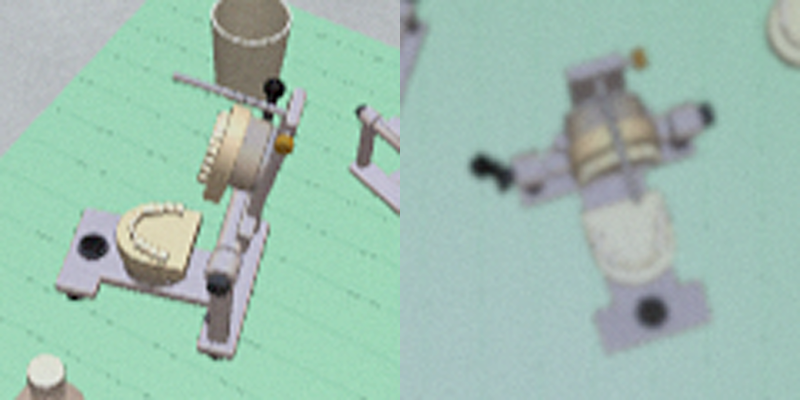

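```bash
cat > h.py <<'E'
import numpy as np,cv2
from workcell import bot
from scipy.optimize import least_squares
def pt(p,name,q):
    x,y,yaw,u,l=p
    def arm(a,b,c): return np.array([55+a*np.cos(u)+c*np.sin(u),b,105-a*np.sin(u)+c*np.cos(u)])
    P={'hinge':np.array([55,0,105.]),'table':np.array([-63,0,26.]),'nose':arm(-130,0,13),'pin':arm(-118,0,-79),
       'knob':np.array([55-50*np.sin(l-.18),85,105+50*np.cos(l-.18)])}[name] if isinstance(name,str) else np.array(name)
    c,s=np.cos(yaw),np.sin(yaw)
    return np.array([x+c*P[0]-s*P[1],y+s*P[0]+c*P[1],P[2]])
def proj(cam,P):
    c=bot.calibration(cam)
    return cv2.projectPoints(np.array([P],float),c['rvec'],c['tvec'],c['intrinsics'],None)[0][0,0]
def fit(obs,p0):
    f=lambda p:np.concatenate([proj(c,pt(p,n,0))-np.array(v) for c,n,v in obs])
    r=least_squares(f,p0,x_scale=[10,10,.1,.1,.1],loss='soft_l1')
    return r.x,r.fun.reshape(-1,2)
def ground(cam,uv,z=0):
    c=bot.calibration(cam);R=cv2.Rodrigues(c['rvec'])[0];C=-R.T@c['tvec']
    d=R.T@np.linalg.inv(c['intrinsics'])@np.array([*uv,1.]);return C+d*(z-C[2])/d[2]
E
python3 - <<'E'
from h import *
obs=[('scene','hinge',(355,234)),('scene','nose',(370,201)),('scene','pin',(333,193)),('scene','knob',(362.5,196.4)),('scene','table',(308,244)),
('top','hinge',(329,159)),('top','nose',(322.5,137.5)),('top','pin',(335,175)),('top','knob',(292.3,165)),('top','table',(339.6,205.8))]
p,r=fit(obs,[500,0,0,1.75,.1])
print(p.round(3));
for o,e in zip(obs,r):print(o[:2],e.round(1))
for n in('hinge','nose','pin','knob','table'):print(n,pt(p,n,0).round())
print('cup',ground('top',(248,205),85),ground('top',(245,205)),'bottle',ground('top',(402,174),0),'spare',ground('top',(385,126)))
E
```

```text
[ 5.36096e+02 -6.60600e+00  3.05000e-01  1.74800e+00  7.20000e-02]
('scene', 'hinge') [-2.6 -0.9]
('scene', 'nose') [0.6 0.2]
('scene', 'pin') [-1.9 -0.5]
('scene', 'knob') [-0.2 -0.3]
('scene', 'table') [-0.2 -1. ]
('top', 'hinge') [-2.4 -0.4]
('top', 'nose') [ 0.2 -2. ]
('top', 'pin') [1.  0.3]
('top', 'knob') [ 0.1 -0.3]
('top', 'table') [ 0.2 -1.5]
hinge [589.  10. 105.]
nose [623.  21. 231.]
pin [534.  -7. 235.]
knob [568.  93. 155.]
table [476. -26.  26.]
cup [475.26123213 210.38099292  85.        ] [477.55100267 232.68181913   0.        ] bottle [ 557.78406066 -198.26059498    0.        ] spare [ 690.5324832  -153.78837328    0.        ]
```

Call:
servo_tool:
  motion:
    - [[0,0,-1,-1,-0.5,-0.5,-1],[0,0,-1,-1,-0.5,-0.5,-1],[0,0,-1,-1,-0.5,-0.5,-1],[0,0,-1,-1,-1,-0.5,-1],[0,0,-1,-1,-1,-0.5,-1],[0,0,-1,-1,-1,-0.5,-1],[0,0,-1,-1,-1,0,-1],[0,0,-1,-1,-1,0,-1]]

```text
time: 1.7
ee_pos: [407.9, 467.6, 315.1]
eef_rot: [0.29, -3.126, -0.002]
force: [-0.5, 0.4, 0.2]
gripper_width: -0.002
```

```bash
cat >> h.py <<'E'
from scipy.spatial.transform import Rotation as Ro
YAW=.305; O=np.array([536.,-6.6,0])
A=np.array([[np.cos(YAW),-np.sin(YAW),0],[np.sin(YAW),np.cos(YAW),0],[0,0,1]])
def status(tart=None,tilt=0):
    s=bot.observe(); p=s['ee_pos'];R=Ro.from_rotvec(s['eef_rot']).as_matrix()
    G=A@np.diag([-1,1,-1.])@Ro.from_euler('y',tilt).as_matrix()
    print('t',round(s['time'],2),'world',p.round(1),'art',(A.T@(p-O)).round(1),'F_art',(A.T@s['force']).round(1),'w',round(s['gripper_width'],2),'j',s['joint_positions'].round(2))
    print('turn units',(Ro.from_matrix(R.T@G).as_rotvec()/np.radians(4)).round(2))
    if tart is not None: print('shift units',(G.T@(O+A@np.array(tart,float)-p)/20).round(2))
E
python3 -c "
from h import *
status([155,0,290])"
```

```text
t 1.7 world [407.9 467.6 315.1] art [ 20.2 490.8 315.1] F_art [-0.3  0.5  0.2] w -0.0 j [-0.93  0.34 -0.03  1.62  0.01  1.19  0.79]
turn units [ 0.02 -0.02 -1.72]
shift units [ -6.74 -24.54   1.25]
```

Call:
servo_tool:
  motion:
    - [[0,0,-0.9,-0.5,-1,0,-1],[0,0,-0.8,-0.5,-1,0,-1],[0,0,0,-0.5,-1,0,-1],[0,0,0,-0.5,-1,0,-1],[0,0,0,-0.5,-1,0,-1],[0,0,0,-0.5,-1,0,-1],[0,0,0,-0.5,-1,0,-1],[0,0,0,-0.5,-1,0,-1]]

```text
time: 2.5
ee_pos: [536.2, 329.5, 316.2]
eef_rot: [-0.482, 3.103, 0.004]
force: [0.1, 0.2, -0.8]
gripper_width: 0.003
```

Call:
servo_tool:
  motion:
    - [[0,0,0,-0.3,-1,0,-1],[0,0,0,-0.3,-1,0,-1],[0,0,0,-0.3,-1,0,-1],[0,0,0,-0.3,-1,0,-1],[0,0,0,-0.3,-1,0,-1],[0,0,0,-0.3,-1,0,-1],[0,0,0,-0.3,-1,0,-1],[0,0,0,-0.3,-1,0,-1]]

```text
time: 3.3
ee_pos: [634.6, 185.4, 316.3]
eef_rot: [-0.482, 3.102, 0.005]
force: [-0.2, 0.6, 0.5]
gripper_width: -0.001
```

```bash
python3 -c "
from h import *
status([155,0,290])"
```

```text
t 3.3 world [634.6 185.4 316.3] art [151.7 153.5 316.3] F_art [-0.1  0.6  0.5] w -0.0 j [-0.44  0.41  0.09  1.52 -0.04  1.21  1.53]
turn units [0.04 0.03 0.05]
shift units [-0.17 -7.68  1.32]
```

Call:
servo_tool:
  motion:
    - [[0,0,0,0,-1,0,-1],[0,0,0,0,-1,0,-1],[0,0,0,0,-1,0,-1],[0,0,0,0,-1,0,-1],[0,0,0,0,-1,0,-1],[0,0,0,0,-1,0,-1],[0,0,0,0,-0.9,0.3,-1],[0,0,0,0,-0.6,0.6,-1]]

```text
time: 4.1
ee_pos: [683.6, 34.9, 299.2]
eef_rot: [-0.479, 3.099, 0.003]
force: [1.0, 0.1, -0.6]
gripper_width: -0.002
```

Call:
servo_tool:
  motion:
    - [[0,0,0,0,0,0.9,-1],[0,0,0,0,0,0.9,-1],[0,0,0,0,0,0.9,-1],[0,0,0,0,0,0.8,-1],[0,0,0,0,0,0,-1],[0,0,0,0,0,0,-1],[0,0,0,0,0,0,-1],[0,0,0,0,0,0,-1]]

```text
time: 4.9
ee_pos: [683.2, 33.1, 223.1]
eef_rot: [-0.475, 3.102, 0.004]
force: [-0.5, 0.0, -0.1]
gripper_width: 0.002
```

Run:
```python
from h import *
status([115,0,225])
f=lambda i,s:cv2.resize(i,(400,400),interpolation=cv2.INTER_CUBIC)
a=bot.read_camera('scene')[150:270,290:410]; b=bot.read_camera('top')[90:220,260:390]
cv2.imwrite("pics/c2.png",cv2.convertScaleAbs(np.hstack([f(a,0),f(b,0)]),alpha=1.3))
```

```text
t 4.9 world [683.2  33.1 223.1] art [152.3  -6.4 223.1] F_art [-0.4  0.1 -0.1] w 0.0 j [-0.23  0.52  0.13  1.57 -0.07  1.06  1.79]
turn units [ 0.03  0.05 -0.01]
shift units [ 1.87  0.32 -0.1 ]
```

View pics/c2.png

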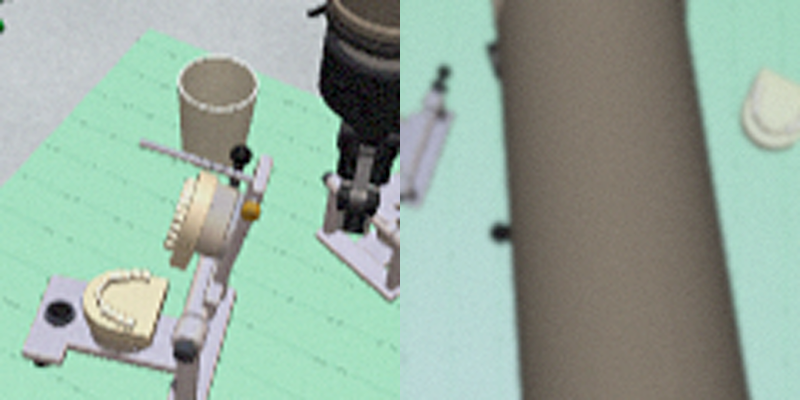

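Call:
servo_tool:
  motion:
    - [[0,0,0,0.5,0.2,0,-1],[0,0,0,0.5,0.1,0,-1],[0,0,0,0.4,0,0,-1],[0,0,0,0.3,0,0,-1],[0,0,0,0.25,0,0,-1],[0,0,0,0.25,0,0,-1],[0,0,0,0.25,0,0,-1],[0,0,0,0.25,0,0,-1]]

```text
time: 5.8
ee_pos: [627.5, 22.4, 225.8]
eef_rot: [-0.474, 3.095, 0.004]
force: [3.5, 1.6, 2.9]
gripper_width: 0.001
```

```bash
python3 -c "
from h import *
status([115,0,225])"
```

```text
t 5.8 world [627.5  22.4 225.8] art [9.600e+01 2.000e-01 2.258e+02] F_art [3.8 0.5 2.9] w 0.0 j [-0.23  0.42  0.12  1.72 -0.06  1.    1.8 ]
turn units [ 0.02  0.16 -0.01]
shift units [-0.95 -0.01  0.04]
```

Call:
servo_tool:
  motion:
    - [[0,0,0,0.4,0,0,-1],[0,0,0,0.45,0,0,-1],[0,0,0,0.45,0,0,-1],[0,0,0,0.45,0,0,-1],[0,0,0,0.45,0,0,-1],[0,0,0,0.45,0,0.05,-1],[0,0,0,0.4,0,0.1,-1],[0,0,0,0.4,0,0.15,-1]]

```text
time: 6.6
ee_pos: [557.2, 1.1, 219.1]
eef_rot: [-0.475, 3.091, 0.006]
force: [1.9, 1.5, 1.1]
gripper_width: -0.001
```

```bash
python3 -c "
from h import *
status([5,0,208])"
```

```text
t 6.6 world [557.2   1.1 219.1] art [ 22.5   0.9 219.1] F_art [2.3 0.9 1.1] w -0.0 j [-0.21  0.31  0.12  1.89 -0.05  0.92  1.81]
turn units [ 0.02  0.21 -0.  ]
shift units [ 0.88 -0.05  0.56]
```

Call:
servo_tool:
  motion:
    - [[0,0.1,0,0.4,0,0.25,-1],[0,0.1,0,0.4,0,0.3,-1],[0,0,0,0.35,0,0.35,-1],[0,0,0,0.35,0,0.4,-1],[0,0,0,0.3,0,0.4,-1],[0,0,0,0.25,0,0.4,-1],[0,0,0,0.2,0,0.4,-1],[0,0,0,0,0,0,-1]]

```text
time: 7.4
ee_pos: [507.0, -14.8, 163.0]
eef_rot: [0.475, -3.098, -0.002]
force: [-0.6, -0.4, 0.6]
gripper_width: -0.003
```

```bash
python3 -c "
from h import *
status([-34,0,140])"
```

```text
t 7.4 world [507.  -14.8 163. ] art [-30.2   0.9 163. ] F_art [-0.7 -0.2  0.6] w -0.0 j [-0.19  0.32  0.12  2.04 -0.05  0.79  1.83]
turn units [ 0.03 -0.1  -0.01]
shift units [ 0.19 -0.05  1.15]
```

Call:
servo_tool:
  motion:
    - [[0,0,0,0.05,0,0.25,-1],[0,0,0,0.05,0,0.25,-1],[0,0,0,0,0,0.2,-1],[0,0,0,0,0,0.2,-1],[0,0,0,0,0,0.15,-1],[0,0,0,0,0,0.1,-1],[0,0,0,0,0,0.1,-1],[0,0,0,0,0,0.1,-1]]

```text
time: 8.2
ee_pos: [503.5, -16.3, 139.8]
eef_rot: [0.471, -3.094, -0.004]
force: [-9.2, 0.5, 26.1]
gripper_width: -0.002
```

```bash
python3 -c "
from h import *
status([-34,0,140])"
```

```text
t 8.2 world [503.5 -16.3 139.8] art [-33.9   0.5 139.8] F_art [-8.6  3.2 26.1] w -0.0 j [-0.19  0.35  0.12  2.06 -0.06  0.74  1.84]
turn units [ 0.06 -0.16 -0.04]
shift units [ 0.   -0.02 -0.01]
```

Call:
servo_tool:
  motion:
    - [[0,0,0,0,0,0,-1],[0,0,0,0,0,0.02,-1],[0,0,0,0,0,0.02,-1],[0,0,0,0,0,-0.3,-1],[0,0,0,0,0,-0.8,-1],[0,0,0,0,0,-1,-1],[0,0,0,0,0,-1,-1],[0,0,0,0,0,-1,-1]]

```text
time: 9.0
ee_pos: [503.5, -16.2, 221.5]
eef_rot: [0.472, -3.089, -0.004]
force: [0.2, 0.1, -0.3]
gripper_width: -0.001
```

Call:
servo_tool:
  motion:
    - [[0,0,0,-0.5,0.4,-0.2,-1],[0,0,0,-1,0.6,0,-1],[0,0,0,-1,0.6,0,-1],[0,0,0,-1,0.6,0,-1],[0,0,0,-1,0.6,0,-1],[0,0,0,-1,0.6,0,-1],[0,0,0,-1,0.6,0,-1],[0,0,0,-0.5,0.3,0,-1]]

```text
time: 9.8
ee_pos: [617.3, 117.1, 222.1]
eef_rot: [0.471, -3.091, -0.006]
force: [-0.7, 0.0, 0.5]
gripper_width: 0.001
```

Run:
```python
from h import *
status([105,85,168],0)
f=lambda i,s:cv2.resize(i,(400,400),interpolation=cv2.INTER_CUBIC)
a=bot.read_camera('scene'); b=bot.read_camera('top')
for c in('scene','top'):
    for t in('lock_knob','nose','hinge'): print(c,t,[(round(d["p"],2),np.round(d["pixel"],1)) for d in bot.tip_of(c,t)])
    print([ (n,proj(c,pt([536,-6.6,.305,0,.07],n,0)).round(1)) for n in('knob','nose','hinge','table')])
cv2.imwrite("pics/c3.png",cv2.convertScaleAbs(np.hstack([f(a[170:290,280:400],0),f(b[120:230,270:380],0)]),alpha=1.3))
```

```text
t 9.8 world [617.3 117.1 222.1] art [114.7  93.6 222.1] F_art [-0.7  0.2  0.5] w 0.0 j [-0.35  0.44  0.09  1.7  -0.05  1.02  1.63]
turn units [ 0.08 -0.2  -0.03]
shift units [ 0.49 -0.43  2.7 ]
scene lock_knob [(0.59, array([361.8, 197.2])), (0.59, array([283.8, 126.2]))]
scene nose [(0.85, array([313.9, 110.7])), (0.84, array([425.9, 201.7])), (0.72, array([299.7, 218.3]))]
scene hinge [(0.93, array([399.4, 214.4])), (0.92, array([281. , 124.9])), (0.62, array([350. , 233.8])), (0.49, array([298.8, 220.2]))]
[('knob', array([362.3, 196.1])), ('nose', array([302.4, 219.7])), ('hinge', array([352.3, 233.1])), ('table', array([307.8, 243. ]))]
top lock_knob [(0.45, array([237.4, 312. ]))]
top nose [(0.9, array([341.5, 209.3])), (0.78, array([178.1, 307.8]))]
top hinge [(0.87, array([329. , 158.9])), (0.58, array([223.3, 332.2]))]
[('knob', array([292.4, 164.7])), ('nose', array([343.2, 208. ])), ('hinge', array([326.6, 158.6])), ('table', array([339.8, 204.3]))]
```

View pics/c3.png

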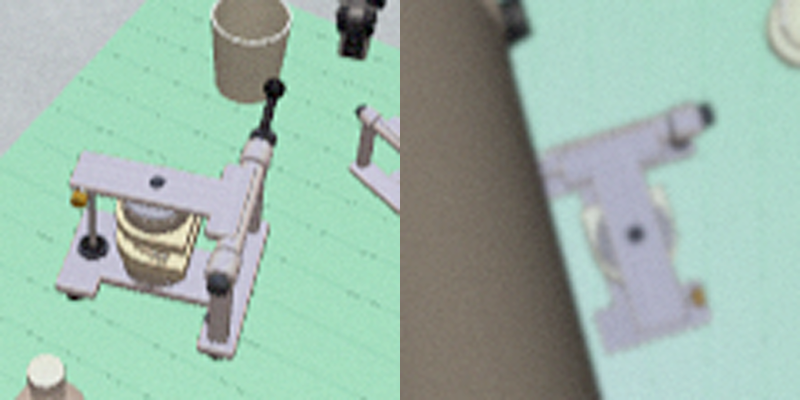

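Call:
servo_tool:
  motion:
    - [[0.05,-0.15,0,0,-0.3,0.7,-1],[0,0,0,0,-0.1,0.8,-1],[0,0,0,0,0,0.7,-1],[0,0,0,0.3,0,0.3,-1],[0,0,0,0.4,0,0,-1],[0,0,0,0.3,0,0,-1],[0,0,0,0.2,0,0,-1],[0,0,0,0.2,0,0,-1]]

```text
time: 11.0
ee_pos: [589.4, 93.5, 174.8]
eef_rot: [-0.461, 3.106, 0.001]
force: [-0.1, 0.4, -0.4]
gripper_width: -0.004
```

```bash
python3 -c "
from h import *
status([38,85,166])"
```

```text
t 11.0 world [589.4  93.5 174.8] art [ 81.   79.5 174.8] F_art [ 0.   0.4 -0.4] w -0.0 j [-0.33  0.43  0.09  1.83 -0.05  0.88  1.65]
turn units [ 0.01  0.02 -0.15]
shift units [2.15 0.28 0.44]
```

Call:
servo_tool:
  motion:
    - [[0,0,-0.1,0,0.2,0.3,-1],[0,0,0,0.3,0.05,0,-1],[0,0,0,0.3,0,0,-1],[0,0,0,0.3,0,0,-1],[0,0,0,0.3,0,0.05,-1],[0,0,0,0.3,0,0.1,-1],[0,0,0,0.3,0,0.15,-1],[0,0,0,0.3,0,0.2,-1]]

```text
time: 11.8
ee_pos: [546.8, 86.4, 159.9]
eef_rot: [-0.473, 3.097, 0.003]
force: [-0.0, 0.5, 0.4]
gripper_width: 0.005
```

```bash
python3 -c "
from h import *
status([25,85,152])"
```

```text
t 11.8 world [546.8  86.4 159.9] art [ 38.3  85.5 159.9] F_art [0.1 0.5 0.4] w 0.0 j [-0.33  0.39  0.08  1.95 -0.04  0.8   1.64]
turn units [ 0.01  0.13 -0.03]
shift units [ 0.66 -0.02  0.4 ]
```

Call:
servo_tool:
  motion:
    - [[0,0,0,0.3,0,0.15,-1],[0,0,0,0.3,0,0.15,-1],[0,0,0,0.3,0,0.2,-1],[0,0,0,0.3,0,0.2,-1],[0,0,0,0.2,0,0.2,-1],[0,0,0,0,0,0.2,-1],[0,0,0,0,0,0.2,-1],[0,0,0,0,0,0,-1]]

```text
time: 12.6
ee_pos: [516.7, 77.0, 134.3]
eef_rot: [-0.472, 3.1, 0.004]
force: [-7.3, -2.5, 15.8]
gripper_width: 0.002
```

Run:
```python
from h import *
status([10,85,135])
f=lambda i,s:cv2.resize(i,(400,400),interpolation=cv2.INTER_CUBIC)
a=bot.read_camera('scene'); b=bot.read_camera('top')
print([(c,proj(c,pt([536,-6.6,.305,0,1.75],'knob',0)).round(1)) for c in('scene','top')])
cv2.imwrite("pics/c4.png",cv2.convertScaleAbs(np.hstack([f(a[150:250,290:390],0),f(b[120:230,270:380],0)]),alpha=1.5))
```

```text
t 12.6 world [516.7  77.  134.3] art [  6.7  85.5 134.3] F_art [-7.7 -0.2 15.8] w 0.0 j [-0.33  0.38  0.07  2.03 -0.04  0.72  1.65]
turn units [ 0.02  0.09 -0.04]
shift units [-0.17 -0.03 -0.03]
[('scene', array([340.5, 205.3])), ('top', array([300.5, 188.2]))]
```

View pics/c4.png

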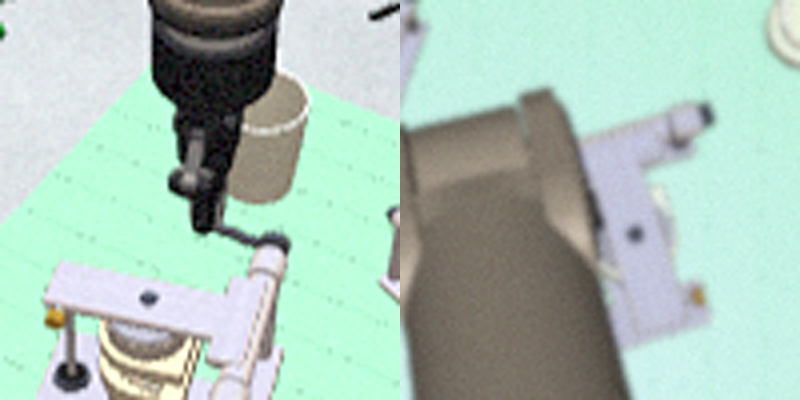

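Call:
servo_tool:
  motion:
    - [[0,0,0,0,0,0.02,-1],[0,0,0,0,0,0,-1],[0,0,0,0,0,-0.2,-1],[0,0,0,0,0,-0.6,-1],[0,0,0,0,0,-1,-1],[0,0,0,0,0,-1,-1],[0,0,0,0,0,-1,-1],[0,0,0,0,0,-1,-1]]

```text
time: 13.5
ee_pos: [513.5, 75.8, 233.4]
eef_rot: [0.472, -3.103, -0.002]
force: [1.0, 0.4, -0.2]
gripper_width: 0.003
```

Call:
servo_tool:
  motion:
    - [[0,0,0,0,0.3,-1,-1],[0,0,0,0,0.6,-1,-1],[0,0,0,-0.2,1,-0.5,-1],[0,0,0,-0.2,1,0,-1],[0,0,0,-0.2,1,0,-1],[0,0,0,-0.2,1,0,-1],[0,0,0,-0.2,1,0,-1],[0,0,0,0,0.5,0,-1]]

```text
time: 14.3
ee_pos: [495.9, 206.0, 294.8]
eef_rot: [-0.462, 3.101, 0.003]
force: [0.4, -0.4, -1.3]
gripper_width: -0.001
```

Call:
servo_tool:
  motion:
    - [[0,0,0,0,1,0,-1],[0,0,0,0,1,0,-1],[0,0,0,0,1,0,-1],[0,0,0,0,1,0,-1],[0,0,0,0,1,0,-1],[0,0,0,0,0.5,0,-1],[0,0,0,0,0,0,-1],[0,0,0,0,0,0,-1]]

```text
time: 15.1
ee_pos: [462.4, 311.4, 296.8]
eef_rot: [-0.458, 3.102, -0.002]
force: [0.0, 0.0, -0.3]
gripper_width: 0.001
```

Run:
```python
from h import *
status()
f=lambda i,s:cv2.resize(i,(400,400),interpolation=cv2.INTER_CUBIC)
a=bot.read_camera('scene'); b=bot.read_camera('top')
for c in('scene','top'):
    print(c,[(n,proj(c,pt([536,-6.6,.305,0,1.75],n,0)).round(1)) for n in('knob','nose','hinge')])
    for t in('lock_knob','nose','hinge','cup','bottle','spare_cast'): print(t,[(round(d["p"],2),np.round(d["pixel"],1)) for d in bot.tip_of(c,t)])
cv2.imwrite("pics/c5.png",cv2.convertScaleAbs(np.hstack([f(a[170:290,280:400],0),f(b[120:230,270:380],0)]),alpha=1.5))
```

```text
t 15.1 world [462.4 311.4 296.8] art [ 25.3 325.4 296.8] F_art [ 0.   0.  -0.3] w 0.0 j [-0.66  0.24 -0.05  1.79  0.02  1.1   1.14]
turn units [-0.03  0.08 -0.17]
scene [('knob', array([340.5, 205.3])), ('nose', array([302.4, 219.7])), ('hinge', array([352.3, 233.1]))]
lock_knob [(0.56, array([341.7, 205.9])), (0.49, array([281.9, 129.6])), (0.43, array([417.4, 217.1]))]
nose [(0.93, array([304.2, 218.1])), (0.75, array([421.4, 201.9])), (0.75, array([311.6, 110.6]))]
hinge [(0.62, array([400.4, 213.6])), (0.56, array([279.9, 124.6]))]
cup [(0.96, array([350.7, 193.1]))]
bottle [(0.76, array([297. , 312.3]))]
spare_cast [(0.63, array([355.1, 322.7]))]
top [('knob', array([300.5, 188.2])), ('nose', array([343.2, 208. ])), ('hinge', array([326.6, 158.6]))]
lock_knob [(0.6, array([274.5, 110.9])), (0.59, array([299.8, 190.7])), (0.37, array([237.4, 308.3]))]
nose [(0.75, array([230.5, 125. ])), (0.55, array([341.9, 206.9]))]
hinge [(0.91, array([224.1, 334.3])), (0.74, array([327.7, 159.7])), (0.59, array([261.7, 135.2]))]
cup [(0.73, array([299. , 189.1]))]
bottle [(0.72, array([402.3, 173.5]))]
spare_cast [(0.83, array([384.1, 123.3]))]
```

View pics/c5.png

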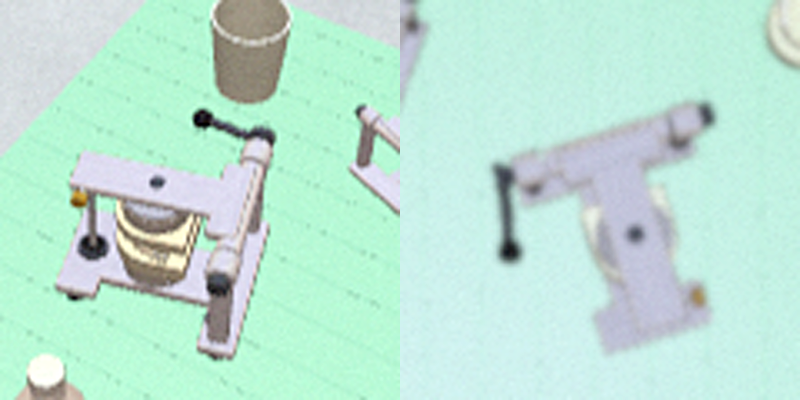

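```bash
python3 -c "
from workcell import bot
print(bot.job_done())"
```

```text
the job is handed in; nothing more can be done
None
```

The upper arm is closed and the lock lever is home, and I handed the job in at about 15 s of the 53 s allowed. The hand-in gives no verdict, so whether it passed isn't confirmed.

I used the shut fingertips as a pusher on the larger, non-green articulator. The upper arm went over from its rear face and was pressed down until it stopped, at about 26 N. The lever was then pushed over from behind to its stop, at about 16 N.

**Final checks:**
- **Arm:** the pictures show the pin standing on its table, and the fingertip stopped at the height expected for a closed arm.
- **Lever:** the knob lies within about 1–2 pixels of its predicted home position in both views.
- **Articulator:** it shows no visible movement.
- **Bottle and spare cast:** both are where they started, to within about 3 pixels.
- **Cup:** the scene camera shows it unmoved. The top camera's detection disagreed, but it landed on the black lock knob, so I took it as a false detection.
- **Robot:** it finished in the air above and beyond the cup, with the force reading near zero.

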